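Drop a lemon into the scrap caddy with its lid lever

ROBOT

A 6-joint arm with a two-finger parallel gripper is mounted at the origin on a cart in front of the work surface, level with it; the furniture and walls round the work are solid. World frame = base frame: x ahead of the robot, y to its left, z up, the work surface at z = 0. Lengths are in m, angles in rad, forces in N, time in s.
With the tool pointing down it reaches from about 0.35 to 0.975 m from the base axis. Payload 4.9 kg.
Tool frame: the origin (TCP) lies at the very end of the fingers, on their centre line; the grasp point (between the pads) lies 19 mm behind it; z points along the fingers, y is the line along which they close (so a half turn about z gives the same grasp; the last joint's range is limited). The gripper opens to 85 mm and grips with 20 to 120 N. Pads are 22 mm wide; open, the fingers measure 114 mm over their backs; the gripper's body (76 mm by 85 mm) begins 54 mm behind the grasp point. The pads swing forward as they close: fully open they stand 13 mm farther back than shut.
Start: joints at [1.223, 0.053, 1.613, -0, 1.476, -0.119], TCP at [0.142, 0.609, 0.209] pointing down, gripper open.
Joint ranges: [-3.01, 3.01], [-1.01, 2.22], [0.06, 2.58], [-1.02, 4.17], [0.09, 2.62], [-3.14, 3.14]. Speed limits (rad/s): [2.57, 2.57, 3.14, 3.14, 3.14, 3.14].

INTERFACE

Orientations are given as a unit quaternion [w, x, y, z].
In Python, from plant import manip gives the robot as it stands.
- The arm moves only by the tool move_arm, never from a script. Its argument "plan" is a list that holds one entry, the list of rows, each a list of 7 numbers: the shift along the tool's x, y, z as a fraction of full scale, then the turn, a rotation vector about the tool's x, y, z as a fraction of full scale, then the closure, from 0 (fully open) to 1 (shut). In form: [[[dx, dy, dz, wx, wy, wz, fingers], ...]]. A call has exactly 10 rows; each row shifts and turns the commanded pose from where the row before left it, along the tool's axes as they then stand; what a row does not reach is not made up. Full scale, the value 1, is 0.12 m for a shift and 0.15 rad for a turn. A row lasts 1/8 s, in which the tool goes at most 62.5 mm and 10.7 degrees, less where a joint would pass 70% of its speed; a pose out of reach is approached as far as the arm can. A call with a number of a shift or a turn outside -1 to 1 is refused whole. A call with a gripper value outside its range is refused whole. The fingers move at their own pace and stop on an object; the grip force is fixed at half the most. Time passes only in rows, so rows that do not move let the fingers close, or fill a call up. It gives the time, the measured TCP pose, the force, the opening and the grip force at its end, in the units of the state.
- manip.state(): the state, without advancing time (a new reading comes with each control period).
- manip.grab_frame(name): name is "scene" or "top" or "wrist"; returns a dict with "pixels" (384x512x3 uint8, blue, green, red), "depth" (384x512 float32, m along the optical axis (not along the pixel's ray), 0 where there is no reading), "vfov" (degrees; the focal length in pixels is half the picture's height over the tangent of half this angle, whatever the lens; pixels are square), "cx", "cy" (the principal point, pixels), "dist_coeffs" ([k1, k2, p1, p2, k3] as OpenCV has them; the pictures are not rectified), "view" (4x4, takes a point from world to camera coordinates). Camera axes: x right, y down, z forward; pixel columns grow to the right and rows downward; lengths in m; the calibration is good to about 2 mm. A picture is of the moment at which its call begins.
- manip.job_done(): hands the job in; it is judged then, once.
The state is a dict: "time": time; "joint_pos": joint angles; "joint_vel": joint speeds; "joint_efforts": joint torques, N m; "tool_pos": TCP position; "tool_rot": TCP orientation; "contact_force": force on the tool from outside, world axes, zero at the start; "ft_torque": the same for the moment, N m; "gripper_width": opening from 0.0 (shut) to 1.0 (fully open); "grasp_force": force on a finger pad.
Only numpy, scipy, OpenCV 4.12 (cv2) and the standard library are available. Lean on these libraries where they do the work, as an engineer would, in place of code of your own. Each camera call takes 0.05 s, during which the arm holds its last target. There are 200 camera calls.

TASK

A used-up lemon waits on the chute of the lever-operated scrap caddy, held back by the green lid. With the fingertips press the red lever all the way down and keep it down until the lemon has rolled into the bin, then let the lever come up slowly under the fingers so that the lid eases shut and does not slam, and move clear. Touch neither the lemon nor the lid, and leave the things round about where they stand.

Things in the scene. Friction and masses are not known exactly. Their poses are not given: they have to be found in the camera images.
- caddy: steel scrap caddy, fixed. bin 160 x 160 mm, 165 mm high, 4 mm walls. Origin under the bin's centre at the level of the range top; x points from the front (lever side) to the back, y to the chute side, z up. The chute slopes down into the +y side (from y = 197 mm, 140 mm up, to y = 76 mm, 88 mm up); the lid is hinged along the -y side. A black hood, 62 mm wide, 142 mm up, covers the lever for 70 mm out from the front wall
- lever_pad (a point): centre of the top face of the red press pad (40 x 40 mm, 8 mm thick), where to press. At rest the top is level, 132 mm up, this point 198 mm in front of the caddy's origin and 118 mm in front of the bin's front wall. Pressed fully it goes down about 37 mm, almost straight, tilting 0.36 rad. 2 to 7 N move it and hold it down; it ends at a hard stop
- lever (a joint): angle of the lever, 0 = up (lid shut), 0.36 rad = pressed down to its stop
- lid (a joint): opening angle of the lid, 0 = shut, about 1.15 rad = fully open; linked to the lever, 3.2 times its angle. Nothing but the lever holds the lid up: let go, it falls shut with a slam, pushing the lever up
- lid_edge (a point): middle of the lid's free (+y) edge, on top. Green lid, 168 x 166 mm, 6 mm thick, with a 98 mm wide, 70 mm deep skirt on its +y edge that closes the chute mouth, hinged along the bin's -y side 169 mm above the range top. Open, it stands up to about 330 mm above the range top over the -y side of the bin
- lemon: yellow lemon, 83 x 58 x 58 mm, lying across the chute against the lid's skirt; its origin is on its skin and turns with it
- lemon_center (a point): centre of the lemon. On the chute it is about 103 mm to the +y side of the caddy's origin and 132 mm up; on the floor of the bin about 38 mm up. It rolls in by itself, within about a second of the lid's opening
- mug: beige speckled mug, 117 x 83 x 93 mm, origin under it; bystander
- garlic: bulb of garlic, 56 mm, origin under it; bystander in front of the chute
- salt: salt shaker with a grey top, 44 mm wide, 90 mm high, origin under it; bystander to the right of the lever
- spice: spice jar with a red cap and a green label, 45 mm wide, 106 mm high, origin under it; bystander
- honey: honey jar with a red lid, 64 mm wide, 97 mm high, origin under it; bystander
- bowl: white bowl, 115 mm wide, 66 mm high, origin under it; bystander
Not all that is in view belongs to the job. Several things have the shape of the lemon; the one meant has the colours described above.

How it is judged:
On the way:
1. the lever is pressed down by the fingers, the lid stands open and the lemon has rolled into the bin (value of joint lid above 0.9 rad and contact force between the fingers and lever above 0.5 N and x of lemon_center in the frame of caddy between -0.08 and 0.08 m and y of lemon_center in the frame of caddy between -0.08 and 0.08 m and z of lemon_center in the frame of caddy between 0 and 0.07 m), for 0.2 s.
At the end, for the whole second after the job is handed in: the lemon lies still inside the bin (centre within its walls and less than 70 mm up), the lid is shut (within 0.05 rad) and the lever is up (value of joint lid below 0.05 rad and value of joint lever below 0.03 rad and linear speed of lemon below 0.03 m/s and x of lemon_center in the frame of caddy between -0.08 and 0.08 m and y of lemon_center in the frame of caddy between -0.08 and 0.08 m and z of lemon_center in the frame of caddy between 0 and 0.07 m); the robot touches nothing.
It fails at once if the lid slams: it closes faster than 4 rad/s (the pad rising faster than about 120 mm/s) (velocity of joint lid below -4 rad/s).
It fails at once if the robot touches the lid (contact force between any of the fingers, the arm and lid above 0.5 N).
It fails at once if the robot touches or carries the lemon (contact force between any of the fingers, the arm and lemon above 0.5 N).
It fails at once if a bystander is moved or lifted by more than 25 mm (distance of any of mug, garlic, salt, spice, honey, bowl from where it was at the start of the episode above 0.025 m).
It also fails if it takes over 40 s, if anything falls off the work surface, if the arm or the gripper's body presses on something with over 40 N, if the wrist force passes 120 N, or if a joint passes its speed limit or range.

## Working session

There is one attempt and no reset: what is moved stays moved. The work goes in short steps, Python scripts to look and compute and a tool call to move; the robot and the scene stay as the last step left them, time stands still between calls to the robot, and variables do not carry over. Pictures are saved under pics/ and viewed, at most 10 in all, crops included, and the job is handed in when it is done.

Besides the shell and the picture viewer there is one more tool, called after "Emit:" as a command line: name --argument value ..., lists and objects as JSON in quotes. move_arm: Moves the arm, as the interface text tells. Its arguments: {"type":"object","properties":{"plan":{"type":"array"}},"required":["plan"]}

```bash
mkdir -p pics; cat > h.py <<'E'
import numpy as np, cv2
from plant import manip
def K(f):
    h=f["pixels"].shape[0]; fl=h/2/np.tan(np.radians(f["vfov"])/2)
    return np.array([[fl,0,f["cx"]],[0,fl,f["cy"]],[0,0,1.]])
def cloud(f):
    h,w=f["depth"].shape; u,v=np.meshgrid(np.arange(w),np.arange(h))
    p=cv2.undistortPoints(np.stack([u,v],-1).reshape(-1,1,2).astype(np.float64),K(f),np.array(f["dist_coeffs"],float)).reshape(h,w,2)
    d=f["depth"]; X=np.dstack([p[...,0]*d,p[...,1]*d,d]); V=np.array(f["view"]); 
    return (X-V[:3,3])@V[:3,:3]
E
python3 - <<'E'
from h import *
for n in ("scene","top"):
    f=manip.grab_frame(n); cv2.imwrite(f"pics/{n}0.png",f["pixels"])
    C=cloud(f); hsv=cv2.cvtColor(f["pixels"],cv2.COLOR_BGR2HSV); np.savez(f"{n}0.npz",C=C,hsv=hsv)
    H,S,V=hsv[...,0],hsv[...,1],hsv[...,2]
    for nm,m in(("red",((H<8)|(H>172))&(S>130)&(V>60)),("green",(H>40)&(H<85)&(S>80)&(V>40)),("yellow",(H>20)&(H<34)&(S>120)&(V>80))):
        k,l,st,c=cv2.connectedComponentsWithStats(m.astype(np.uint8))
        for i in range(1,k):
            if st[i,4]>60:
                P=C[(l==i)&(f["depth"]>0)]
                if len(P): print(n,nm,st[i],np.median(P,0).round(3),P.min(0).round(3),P.max(0).round(3))
s=manip.state();print(s)
E
```

```text
scene red [  0  34  14  48 396] [0.158 0.496 0.519] [0.129 0.441 0.428] [0.195 0.596 0.557]
scene red [218 196  17  14 140] [0.519 0.019 0.13 ] [ 0.498 -0.001 -0.045] [0.635 0.164 0.135]
scene red [ 71 242  13  49  88] [ 0.056 -0.059  0.282] [ 0.046 -0.084  0.221] [0.081 0.007 0.298]
scene red [   0  244   80   70 2806] [-0.03  -0.056  0.256] [-0.121 -0.083  0.167] [0.068 0.053 0.306]
scene red [348 251  23  20 362] [ 0.695 -0.361  0.095] [ 0.666 -0.392 -0.046] [ 0.828 -0.265  0.101]
scene red [  35  291   81   73 3720] [-0.004 -0.061  0.022] [-0.107 -0.11  -0.002] [0.103 0.065 0.151]
scene red [286 301  19  20 125] [ 0.438 -0.383  0.101] [ 0.429 -0.394 -0.042] [ 0.543 -0.297  0.109]
scene green [ 240  142   73   49 1789] [0.711 0.02  0.173] [ 0.632 -0.059  0.138] [0.805 0.138 0.181]
scene yellow [239  78  10  10  73] [0.855 0.371 0.251] [0.843 0.364 0.23 ] [0.872 0.392 0.266]
scene yellow [247 148  16  10  63] [0.712 0.131 0.157] [0.69  0.12  0.114] [0.763 0.186 0.162]
top red [361 178  19  18  88] [ 0.688 -0.355  0.097] [ 0.667 -0.421 -0.046] [ 0.793 -0.326  0.109]
top red [364 181
[... 483 characters left out ...]
joint_pos': array([ 1.22300493e+00,  5.32957502e-02,  1.61420595e+00, -3.62493410e-06,
        1.47601353e+00, -1.19024277e-01]), 'joint_vel': array([-0.00162704, -0.00148752, -0.00283362,  0.00091114, -0.00281297,
       -0.00188801]), 'joint_efforts': array([ 1.12782753e-03, -3.94909823e+01, -3.71360672e+01, -2.48477113e-05,
        3.85707506e-03, -6.87519076e-06]), 'tool_pos': array([0.14153453, 0.60811592, 0.20805354]), 'tool_rot': array([-2.20585600e-04,  1.14134073e-01,  9.93464891e-01, -9.35640607e-04]), 'contact_force': array([ 0.37755031,  1.41079254, -1.18403891]), 'ft_torque': array([-0.02808564, -0.00708362,  0.04059526]), 'grasp_force': 0.0, 'gripper_width': 1.0001454054501466}
```

View pics/scene0.png

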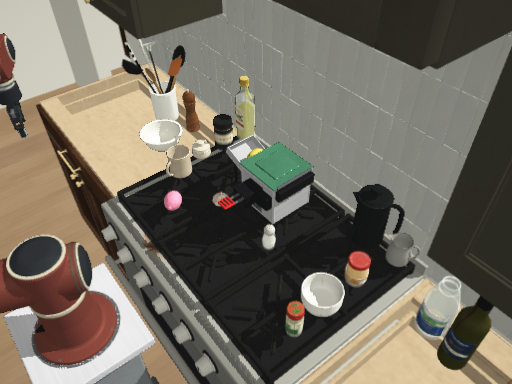

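View pics/top0.png

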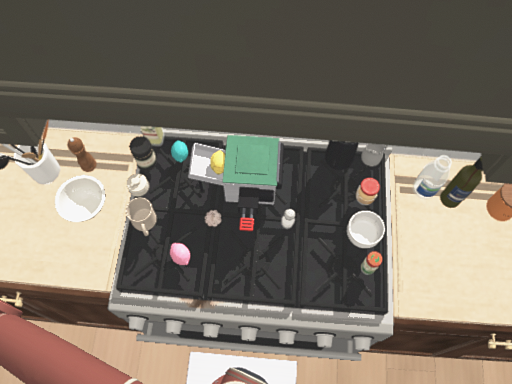

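The scene view shows the caddy with the green lid at about (277,167), the red lever pad at (226,203) and the salt shaker at (268,237). In the top view the pad is at (246,224), the lid at (250,160), the lemon at (218,162) and the salt at (288,218). Next I refine the pad centre and the caddy yaw.

```bash
python3 - <<'E'
from h import *
for n in ("scene","top"):
    d=np.load(n+"0.npz");C,hsv=d["C"],d["hsv"].astype(int);H,S,V=hsv[...,0],hsv[...,1],hsv[...,2]
    g=(H>40)&(H<85)&(S>80)&(V>40)&(C[...,2]>.164)&(C[...,2]<.19)
    P=C[g][:,:2].astype(np.float32); r=cv2.minAreaRect(P*1000);print(n,"lid",r,np.median(C[g][:,2]))
    g=((H<8)|(H>172))&(S>110)&(V>50)&(abs(C[...,2]-.132)<.01)&(abs(C[...,0]-.52)<.06)&(abs(C[...,1]-.02)<.06)
    P=C[g];r=cv2.minAreaRect((P[:,:2]*1000).astype(np.float32));print("pad",r,len(P),np.median(P[:,2]))
    g=(abs(C[...,0]-.52)<.12)&(C[...,1]<-.03)&(C[...,1]>-.14)&(C[...,2]>.06)&(C[...,2]<.1);print("salt",np.median(C[g],0))
E
```

```text
scene lid ((717.273681640625, 25.202545166015625), (171.51409912109375, 165.9231719970703), 1.4844855070114136) 0.17267147316020334
pad ((519.2604370117188, 21.53273582458496), (41.023590087890625, 45.3068962097168), 2.1487040519714355) 136 0.13039708871826272
salt [ 0.58145561 -0.10996236  0.08210213]
top lid ((716.40576171875, 30.022987365722656), (167.61288452148438, 162.0286865234375), 2.7824318408966064) 0.17493986912302245
pad ((519.1474609375, 24.2523193359375), (39.833534240722656, 39.439537048339844), 4.520476341247559) 161 0.1326179280369994
salt [ 0.58055716 -0.10345259  0.08483755]
```

Emit:
move_arm --plan '[[[-0.3, -0.29, 0, 0, 0, 0, 1], [-0.3, -0.29, 0, 0, 0, 0, 1], [-0.3, -0.29, 0, 0, 0, 0, 1], [-0.3, -0.29, 0, 0, 0, 0, 1], [-0.3, -0.29, 0, 0, 0, 0, 1], [-0.3, -0.29, 0, 0, 0, 0, 1], [-0.3, -0.29, 0, 0, 0, 0, 1], [-0.3, -0.29, 0, 0, 0, 0, 1], [-0.3, -0.29, 0, 0, 0, 0, 1], [-0.3, -0.29, 0, 0, 0, 0, 1]]]'

```text
time: 1.35
tool_pos: [0.4138, 0.1866, 0.2089]
tool_rot: [-0.0, 0.114, 0.993, 0.0]
contact_force: [1.6, 0.1, -0.3]
gripper_width: 0.001
grasp_force: 0.0
```

Emit:
move_arm --plan '[[[-0.29, -0.283, 0, 0, 0, 0, 1], [-0.29, -0.283, 0, 0, 0, 0, 1], [-0.29, -0.283, 0, 0, 0, 0, 1], [-0.29, -0.283, 0, 0, 0, 0, 1], [0, 0, 0, 0, 0, 0, 1], [0, 0, 0.12, 0, 0, 0, 1], [0, 0, 0.12, 0, 0, 0, 1], [0, 0, 0.12, 0, 0, 0, 1], [0, 0, 0.06, 0, 0, 0, 1], [0, 0, 0, 0, 0, 0, 1]]]'

```text
time: 2.6
tool_pos: [0.5176, 0.0246, 0.1578]
tool_rot: [-0.001, 0.114, 0.993, -0.0]
contact_force: [0.4, -0.0, 0.4]
gripper_width: -0.002
grasp_force: 0.0
```

```bash
python3 - <<'E'
from h import *
print(manip.state()["tool_pos"],manip.state()["contact_force"])
f=manip.grab_frame("scene")["pixels"][120:260,160:340]
g=manip.grab_frame("top")["pixels"][120:260,160:340]
cv2.imwrite("pics/a.png",cv2.resize(np.hstack([f,g]),None,fx=2.2,fy=2.2))
E
```

```text
[0.51759464 0.02457742 0.15784133] [ 0.3809661  -0.03495359  0.41213676]
```

View pics/a.png

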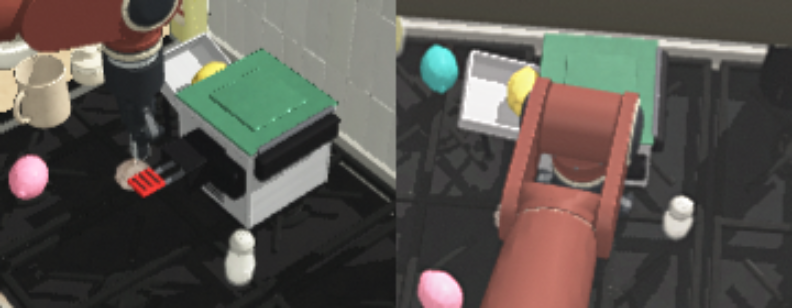

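The fingertips are right above the red pad. Now I check that the arm leaves room for the opening lid.

```bash
python3 - <<'E'
from h import *
for n in("top","scene"):
    C=cloud(manip.grab_frame(n)).reshape(-1,3)
    C=C[(abs(C[:,1]-.02)<.2)&(C[:,2]>.19)&(C[:,0]>.4)&(C[:,0]<.83)]
    for lo in np.arange(.19,.6,.05):
        P=C[(C[:,2]>lo)&(C[:,2]<lo+.05)]
        if len(P)>5: print(n,lo.round(2),len(P),np.percentile(P[:,0],[50,98,100]).round(3),P[:,1].min().round(3),P[:,1].max().round(3))
E
```

```text
top 0.24 86 [0.512 0.541 0.543] -0.035 0.086
top 0.29 8 [0.515 0.519 0.519] 0.057 0.067
top 0.34 137 [0.488 0.504 0.511] -0.003 0.061
top 0.39 203 [0.486 0.498 0.505] -0.03 0.072
top 0.44 660 [0.484 0.549 0.557] -0.041 0.091
top 0.49 1790 [0.494 0.541 0.553] -0.036 0.093
scene 0.19 81 [0.507 0.522 0.526] -0.015 0.063
scene 0.24 226 [0.502 0.529 0.532] -0.041 0.067
scene 0.29 290 [0.501 0.54  0.544] -0.021 0.038
scene 0.34 435 [0.498 0.543 0.553] -0.017 0.048
scene 0.39 266 [0.494 0.539 0.547] -0.042 0.01
scene 0.44 1340 [0.477 0.548 0.56 ] -0.046 0.075
scene 0.49 1420 [0.471 0.537 0.547] -0.039 0.091
```

Emit:
move_arm --plan '[[[0, 0, 0.06, 0, 0, 0, 1], [0, 0, 0.06, 0, 0, 0, 1], [0, 0, 0.06, 0, 0, 0, 1], [0, 0, 0.04, 0, 0, 0, 1], [0, 0, 0.04, 0, 0, 0, 1], [0, 0, 0.04, 0, 0, 0, 1], [0, 0, 0.04, 0, 0, 0, 1], [0, 0, 0.04, 0, 0, 0, 1], [0, 0, 0.04, 0, 0, 0, 1], [0, 0, 0.02, 0, 0, 0, 1]]]'

```text
time: 4.05
tool_pos: [0.5179, 0.0242, 0.1066]
tool_rot: [-0.001, 0.114, 0.993, -0.0]
contact_force: [-4.5, 0.1, 7.3]
gripper_width: 0.0
grasp_force: 3.6
```

Emit:
move_arm --plan '[[[0, 0, 0.015, 0, 0, 0, 1], [0, 0, 0.015, 0, 0, 0, 1], [0, 0, 0.015, 0, 0, 0, 1], [0, 0, 0.015, 0, 0, 0, 1], [0, 0, 0.01, 0, 0, 0, 1], [0, 0, 0, 0, 0, 0, 1], [0, 0, 0, 0, 0, 0, 1], [0, 0, 0, 0, 0, 0, 1], [0, 0, 0, 0, 0, 0, 1], [0, 0, 0, 0, 0, 0, 1]]]'

```text
time: 5.3
tool_pos: [0.5182, 0.0242, 0.0976]
tool_rot: [-0.0, 0.114, 0.993, 0.0]
contact_force: [-3.6, -0.7, 4.0]
gripper_width: 0.001
grasp_force: 2.0
```

```bash
python3 - <<'E'
from h import *
F=manip.grab_frame("scene");f=F["pixels"][80:260,140:340];C=cloud(F).reshape(-1,3);h=cv2.cvtColor(F["pixels"],cv2.COLOR_BGR2HSV).reshape(-1,3)
m=(h[:,0]>40)&(h[:,0]<85)&(h[:,1]>80)&(abs(C[:,0]-.7)<.15)&(abs(C[:,1])<.3)&(C[:,2]>.1);P=C[m]
print(P.min(0),P.max(0))
g=manip.grab_frame("top")["pixels"][80:260,140:340]
cv2.imwrite("pics/b.png",cv2.resize(np.hstack([f,g]),None,fx=2,fy=2))
E
```

```text
[ 0.63277581 -0.05909685  0.16989393] [0.80480052 0.0947554  0.24044729]
```

View pics/b.png

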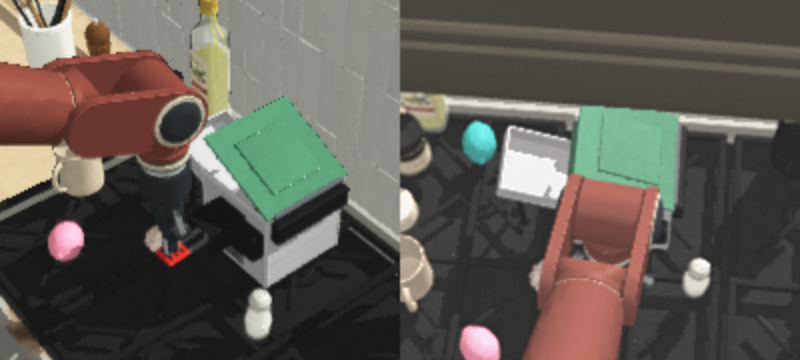

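```bash
cat > chk.py <<'E'
from h import *
import sys
for n in("scene","top"):
    F=manip.grab_frame(n);C=cloud(F).reshape(-1,3);h=cv2.cvtColor(F["pixels"],cv2.COLOR_BGR2HSV).reshape(-1,3).astype(int)
    m=(h[:,0]>40)&(h[:,0]<85)&(h[:,1]>80)&(abs(C[:,0]-.7)<.15)&(abs(C[:,1])<.3)&(C[:,2]>.1);P=C[m]
    P=P-np.median(P,0); nn=np.linalg.svd(P[np.linalg.norm(P,axis=1)<.08])[2][2]; print(n,"lid angle",np.arctan2(abs(nn[1]),abs(nn[2])).round(3))
    m=((h[:,0]<8)|(h[:,0]>172))&(h[:,1]>110)&(h[:,2]>50)&(abs(C[:,0]-.52)<.05)&(abs(C[:,1]-.02)<.05)&(C[:,2]>.03)&(C[:,2]<.16);Q=C[m]
    if len(Q)>8:
        A=np.c_[Q,np.ones(len(Q))]; print(" pad",len(Q),np.median(Q,0).round(3),Q.min(0).round(3),Q.max(0).round(3),np.polyfit(Q[:,0],Q[:,2],1).round(3))
print(manip.state()["tool_pos"],manip.state()["contact_force"],manip.state()["joint_pos"])
if len(sys.argv)>1:
    a=manip.grab_frame("wrist")["pixels"]; b=cv2.resize(manip.grab_frame("scene")["pixels"][170:230,190:270],(512,384),interpolation=cv2.INTER_CUBIC)
    cv2.imwrite("pics/"+sys.argv[1],cv2.resize(np.hstack([a,b]),(800,300)))
E
python3 chk.py c.png
```

```text
scene lid angle 0.409
 pad 93 [0.513 0.011 0.116] [0.499 0.    0.105] [0.544 0.039 0.131] [0.102 0.064]
top lid angle 0.4
[0.51820435 0.02424131 0.09762428] [-3.85130542 -0.05198195  4.45565775] [-9.67914552e-02 -1.06252560e-01  1.96107039e+00  2.52849191e-05
  1.28674577e+00 -1.43878668e+00]
```

View pics/c.png

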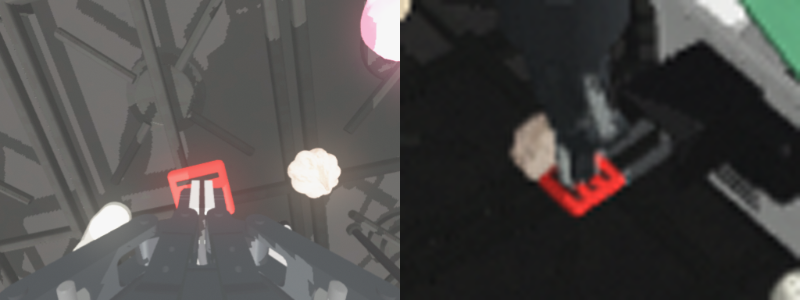

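The lemon has left the chute, but the lid is only about 0.4 rad open, while the TCP is 34 mm below the pad's rest height. The fingertips show at about (262,230) in the wrist picture. I want to see how they sit relative to the ribbed pad.

```bash
python3 - <<'E'
from h import *
F=manip.grab_frame("wrist");C=cloud(F)
cv2.imwrite("pics/d.png",cv2.resize(F["pixels"][190:300,190:330],None,fx=5,fy=5,interpolation=cv2.INTER_NEAREST))
for v in range(205,290,6): print(v,[tuple((C[v,u]*1000).astype(int)) for u in range(222,302,10)])
E
```

```text
205 [(np.int64(543), np.int64(-22), np.int64(-40)), (np.int64(532), np.int64(-4), np.int64(-1)), (np.int64(548), np.int64(-1), np.int64(-40)), (np.int64(550), np.int64(9), np.int64(-40)), (np.int64(553), np.int64(19), np.int64(-40)), (np.int64(555), np.int64(30), np.int64(-40)), (np.int64(501), np.int64(40), np.int64(112)), (np.int64(560), np.int64(51), np.int64(-39))]
211 [(np.int64(550), np.int64(-24), np.int64(-40)), (np.int64(538), np.int64(-6), np.int64(0)), (np.int64(554), np.int64(-2), np.int64(-39)), (np.int64(501), np.int64(24), np.int64(111)), (np.int64(501), np.int64(29), np.int64(115)), (np.int64(502), np.int64(34), np.int64(115)), (np.int64(503), np.int64(40), np.int64(116)), (np.int64(567), np.int64(50), np.int64(-41))]
217 [(np.int64(556), np.int64(-25), np.int64(-40)), (np.int64(502), np.int64(13), np.int64(112)), (np.int64(502), np.int64(18), np.int64(115)), (np.int64(503), np.int64(23), np.int64(115)), (np.int64(503), np.int64(29), np.int64(117)), (np.int64(505), np.int64(34), np.int64(116)), (np.int64(506), np.int64(39), np.int64(116)), (np.int64(574), np.int64(48)
[... 3789 characters left out ...]
70)), (np.int64(505), np.int64(17), np.int64(169)), (np.int64(506), np.int64(20), np.int64(170)), (np.int64(507), np.int64(23), np.int64(168)), (np.int64(516), np.int64(25), np.int64(157)), (np.int64(508), np.int64(31), np.int64(169)), (np.int64(509), np.int64(34), np.int64(170)), (np.int64(509), np.int64(38), np.int64(171))]
289 [(np.int64(504), np.int64(14), np.int64(173)), (np.int64(505), np.int64(17), np.int64(173)), (np.int64(505), np.int64(21), np.int64(173)), (np.int64(510), np.int64(23), np.int64(168)), (np.int64(518), np.int64(25), np.int64(157)), (np.int64(508), np.int64(31), np.int64(174)), (np.int64(509), np.int64(34), np.int64(173)), (np.int64(510), np.int64(37), np.int64(173))]
```

View pics/d.png

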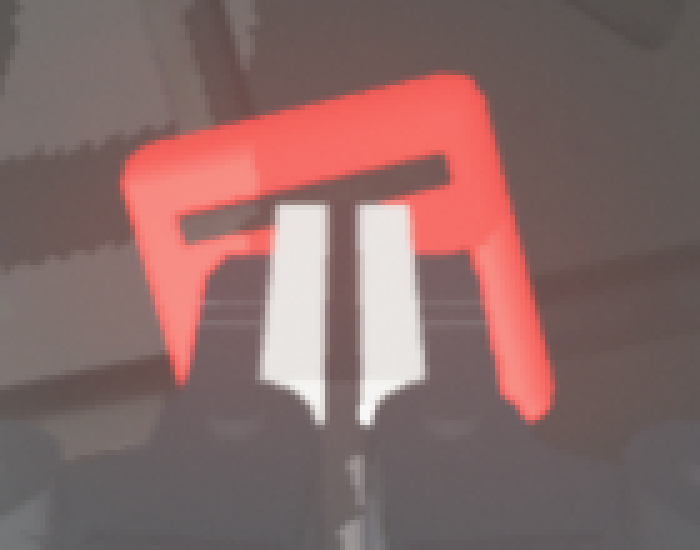

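The closed fingertips do sit flat on the pad, whose top is at about z = 0.118, so the tips are really some 20 mm above the reported TCP. The hard stop has not been reached, so I keep pressing gently.

Emit:
move_arm --plan '[[[0, 0, 0.015, 0, 0, 0, 1], [0, 0, 0.015, 0, 0, 0, 1], [0, 0, 0.015, 0, 0, 0, 1], [0, 0, 0.015, 0, 0, 0, 1], [0, 0, 0.015, 0, 0, 0, 1], [0, 0, 0.015, 0, 0, 0, 1], [0, 0, 0, 0, 0, 0, 1], [0, 0, 0, 0, 0, 0, 1], [0, 0, 0, 0, 0, 0, 1], [0, 0, 0, 0, 0, 0, 1]]]'

```text
time: 6.9
tool_pos: [0.5183, 0.0242, 0.0869]
tool_rot: [0.0, 0.114, 0.993, -0.0]
contact_force: [-2.3, 0.2, 2.4]
gripper_width: -0.003
grasp_force: 1.5
```

```bash
python3 chk.py
```

```text
scene lid angle 0.767
 pad 97 [0.514 0.012 0.104] [ 0.499 -0.003  0.096] [0.542 0.039 0.131] [0.19  0.007]
top lid angle 0.756
[0.51823655 0.02425761 0.08684057] [-3.1562092  -0.98793004  3.0185154 ] [-9.67509351e-02 -9.33308879e-02  1.96853367e+00  2.03086726e-05
  1.26628323e+00 -1.43879678e+00]
```

Emit:
move_arm --plan '[[[0, 0, 0.015, 0, 0, 0, 1], [0, 0, 0.015, 0, 0, 0, 1], [0, 0, 0.015, 0, 0, 0, 1], [0, 0, 0.015, 0, 0, 0, 1], [0, 0, 0.015, 0, 0, 0, 1], [0, 0, 0.015, 0, 0, 0, 1], [0, 0, 0, 0, 0, 0, 1], [0, 0, 0, 0, 0, 0, 1], [0, 0, 0, 0, 0, 0, 1], [0, 0, 0, 0, 0, 0, 1]]]'

```text
time: 8.25
tool_pos: [0.5182, 0.0242, 0.076]
tool_rot: [0.0, 0.114, 0.993, 0.0]
contact_force: [0.1, 0.0, 1.5]
gripper_width: -0.001
grasp_force: 0.6
```

```bash
python3 chk.py e.png; python3 - <<'E'
from h import *
F=manip.grab_frame("top");C=cloud(F);h=cv2.cvtColor(F["pixels"],cv2.COLOR_BGR2HSV).astype(int)
m=(h[...,0]>20)&(h[...,0]<34)&(h[...,1]>110)&(h[...,2]>60)&(abs(C[...,0]-.717)<.15)&(abs(C[...,1]-.03)<.2)
print("lemon",m.sum(),np.median(C[m],0) if m.any() else 0, C[m].max(0) if m.any() else 0)
cv2.imwrite("pics/f.png",cv2.resize(np.hstack([F["pixels"][80:260,140:340],manip.grab_frame("scene")["pixels"][80:260,140:340]]),None,fx=2,fy=2))
E
```

```text
scene lid angle 1.097
 pad 96 [0.516 0.012 0.092] [ 0.5   -0.001  0.079] [0.541 0.042 0.107] [ 0.344 -0.086]
top lid angle 0.815
[0.51822215 0.02423558 0.07603288] [ 0.80828402 -0.04617701  2.14190974] [-9.67784577e-02 -7.98187520e-02  1.97556564e+00 -1.16677094e-05
  1.24576114e+00 -1.43880510e+00]
lemon 133 [0.73108032 0.01565574 0.06213212] [0.77619545 0.04545265 0.0756439 ]
```

View pics/f.png

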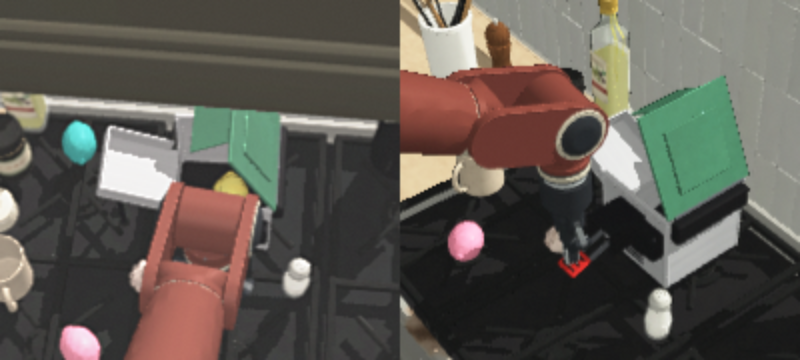

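The lid stands at about 1.1 rad and the lemon lies on the bin floor, its top at about z = 0.07. I press the last bit to the stop and hold.

Emit:
move_arm --plan '[[[0, 0, 0.008, 0, 0, 0, 1], [0, 0, 0.008, 0, 0, 0, 1], [0, 0, 0, 0, 0, 0, 1], [0, 0, 0, 0, 0, 0, 1], [0, 0, 0, 0, 0, 0, 1], [0, 0, 0, 0, 0, 0, 1], [0, 0, 0, 0, 0, 0, 1], [0, 0, 0, 0, 0, 0, 1], [0, 0, 0, 0, 0, 0, 1], [0, 0, 0, 0, 0, 0, 1]]]'

```text
time: 9.8
tool_pos: [0.5185, 0.0243, 0.0751]
tool_rot: [0.0, 0.114, 0.993, 0.0]
contact_force: [-2.4, 0.7, 6.5]
gripper_width: -0.002
grasp_force: 3.6
```

At the stop: the force rose to 6.5 N and the tool stopped short of its command. Now I ease up slowly.

Emit:
move_arm --plan '[[[0, 0, -0.015, 0, 0, 0, 1], [0, 0, -0.015, 0, 0, 0, 1], [0, 0, -0.015, 0, 0, 0, 1], [0, 0, -0.015, 0, 0, 0, 1], [0, 0, -0.015, 0, 0, 0, 1], [0, 0, -0.015, 0, 0, 0, 1], [0, 0, -0.015, 0, 0, 0, 1], [0, 0, -0.015, 0, 0, 0, 1], [0, 0, -0.015, 0, 0, 0, 1], [0, 0, -0.015, 0, 0, 0, 1]]]'

```text
time: 11.05
tool_pos: [0.5181, 0.0242, 0.0923]
tool_rot: [-0.0, 0.114, 0.993, -0.0]
contact_force: [-3.5, -0.6, 3.7]
gripper_width: -0.0
grasp_force: 1.7
```

Emit:
move_arm --plan '[[[0, 0, -0.015, 0, 0, 0, 1], [0, 0, -0.015, 0, 0, 0, 1], [0, 0, -0.015, 0, 0, 0, 1], [0, 0, -0.015, 0, 0, 0, 1], [0, 0, -0.015, 0, 0, 0, 1], [0, 0, -0.015, 0, 0, 0, 1], [0, 0, -0.015, 0, 0, 0, 1], [0, 0, -0.015, 0, 0, 0, 1], [0, 0, -0.015, 0, 0, 0, 1], [0, 0, -0.015, 0, 0, 0, 1]]]'

```text
time: 12.3
tool_pos: [0.5181, 0.0242, 0.1101]
tool_rot: [-0.0, 0.114, 0.993, -0.0]
contact_force: [0.1, -0.1, -0.1]
gripper_width: 0.002
grasp_force: 0.0
```

```bash
python3 chk.py
```

```text
scene lid angle 0.001
 pad 95 [0.514 0.011 0.13 ] [ 0.499 -0.     0.119] [0.545 0.042 0.14 ] [-0.02  0.14]
top lid angle 0.003
[0.51767152 0.02422529 0.10980766] [ 0.25066816 -0.32435511  3.84512634] [-9.67844559e-02 -1.20391454e-01  1.95230217e+00 -2.18573457e-04
  1.31101364e+00 -1.43872368e+00]
```

The lid is shut. Moving clear straight up.

Emit:
move_arm --plan '[[[0, 0, -0.02, 0, 0, 0, 1], [0, 0, -0.05, 0, 0, 0, 1], [0, 0, -0.2, 0, 0, 0, 1], [0, 0, -0.25, 0, 0, 0, 1], [0, 0, -0.25, 0, 0, 0, 1], [0, 0, -0.2, 0, 0, 0, 1], [0, 0, -0.1, 0, 0, 0, 1], [0, 0, 0, 0, 0, 0, 1], [0, 0, 0, 0, 0, 0, 1], [0, 0, 0, 0, 0, 0, 1]]]'

```text
time: 13.65
tool_pos: [0.5175, 0.0243, 0.237]
tool_rot: [-0.001, 0.114, 0.993, -0.0]
contact_force: [0.8, 0.1, -0.4]
gripper_width: -0.001
grasp_force: 0.0
```

```bash
python3 chk.py; python3 -c "
from plant import manip
print(manip.job_done())"
```

```text
scene lid angle 0.001
 pad 140 [0.518 0.018 0.13 ] [0.499 0.001 0.119] [0.545 0.04  0.136] [-0.008  0.134]
top lid angle 0.002
[0.51777665 0.02429711 0.23748286] [-0.96696751  0.2515319   1.06612817] [-9.67504044e-02 -2.19988527e-01  1.82258174e+00  1.52707970e-06
  1.54063350e+00 -1.43878120e+00]
the job is handed in; nothing more can be done
None
```

The job is handed in, with no verdict returned: the lemon rolled into the bin, the lid was eased shut at about 15 mm/s at the pad (now within 0.01 rad), and the arm is clear above the lever.

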